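# Cap the stone urn and hold the sprung pointer out over it at its length mark

### The arm

A 6-joint arm with a two-finger parallel gripper is mounted at the origin on the work surface. World frame = base frame: x ahead of the robot, y to its left, z up, the work surface at z = 0. Lengths are in m, angles in rad, forces in N, time in s.
With the tool pointing down it reaches from about 0.35 to 0.85 m from the base axis. Payload 8.1 kg.
Tool frame: the origin (TCP) lies where the fingers leave the gripper's body, on its centre line; the fingertips stand 73 mm ahead of it and the grasp point (between the pads) lies 54 mm ahead of it (bot.tips_ahead is the distance from the TCP to the fingertips, in m); z points along the fingers, y is the direction in which the jaws open and shut (so a half turn about z gives the same grasp; the last joint's range is limited). The gripper opens to 85 mm and grips with 20 to 120 N. Pads are 22 mm wide; open, the fingers measure 114 mm over their backs; the gripper's body (76 mm by 85 mm) begins 54 mm behind the grasp point. The pads swing forward as they close: fully open they stand 13 mm farther back than shut.
Start: joints at [1.219, 0.13, 1.488, -0, 1.523, -0.085], TCP at [0.158, 0.579, 0.304] pointing down, gripper open.
Joint ranges: [-2.96, 2.96], [-0.89, 2.26], [0.02, 2.5], [-1.34, 4.48], [0, 2.73], [-2.66, 2.66]. Speed limits (rad/s): [2.39, 2.39, 2.79, 3.14, 3.14, 3.14].

### API

Orientations are given as a rotation vector (axis times angle).
In Python, from bench import bot, effector, monitor, cams, order gives the robot as it stands. Calls block until the motion is done:
- bot.move_ptp(position, orientation): joint-space move of the TCP to a pose.
- bot.move_straight(position, rot=None, velocity=0.15): straight line of the TCP; rot=None keeps the orientation; velocity is the mean speed in m/s.
- bot.move_joints(angles): joint-space move.
- effector.move_gripper(opening, grasp_force=None): finger opening in m; grasp_force is the grip in N (None keeps the last); returns when the fingers have stopped.
- bot.wait(seconds).
- bot.solve_ik(position, orientation): joint angles nearest the present ones, or None.
- monitor.get_state(): the state.
- cams.camera(name): name is "side" or "top" or "wrist"; returns a dict with "pixels" (420x560x3 uint8, red, green, blue), "K" (3x3 intrinsics, pixels), "xyz" and "rotation" of the camera in the world. Camera axes: x right, y down, z forward; pixel columns grow to the right and rows downward; lengths in m; the calibration is good to about 2 mm. The wrist camera is an equidistant fisheye: a pixel r from the principal point sees the ray r / f radians off the axis. A picture is of the moment at which its call begins. There is no depth.
A pose or a line that the arm cannot do raises bot.PlanningError and nothing moves.
- order.close_job(): hands the job in, once; it reports no verdict.
The state is a dict: "clock": time; "q": joint angles; "dq": joint speeds; "joint_efforts": joint torques, N m; "tcp_pos": TCP position; "tcp_rot": TCP orientation; "force": force on the tool from outside, world axes, zero at the start; "ft_torque": the same for the moment, N m; "width": finger opening in m.
Only numpy, scipy, OpenCV 4.12 (cv2) and the standard library are available. Lean on these libraries where they do the work, as an engineer would, in place of code of your own. Each camera call takes 0.05 s, during which the arm holds its last target.

### The job

Set the dark stone lid on the urn so that it sits fully seated and level, lowering it gently rather than dropping it, and let go of it. Then pull the gauge's sprung pointer rod out by its orange knob until the white index stands within the width of the red flag, so that the needle is over the lid ready for marking out, and finish while still holding it there, because the spring would draw it back in. Do not shift the urn, and leave everything else on the bench where it is.

Things in the scene. Friction and masses are not known exactly. Their poses are not given: they have to be found in the camera images.
- lid_knob (a point): Grip point on the loose dark granite lid with pale petals (0.3 to 0.5 kg), on the axis of its upright round knob (diameter 30 mm, 36 mm tall), 14 mm below the knob's top and 22 mm above the disc it stands on. The disc is 112 mm in diameter and 12 mm thick; a tapered locating boss 8 mm deep (diameter 78 mm at the disc, 70 mm at its foot) is under the disc, and the lid starts standing on that boss on the table. Its z axis is the lid's axis.
- lid_seat (a point): Centre of the lid's underside (the face of the disc, where the boss begins): 34 mm below the lid's grip point. It lies at the height of the urn's rim when the lid is seated.
- lid: The same loose lid; origin at the centre of the foot of its boss, 8 mm below its underside face.
- urn_rim (a point): Centre of the mouth of the pale grey granite urn (loose, 2.2 kg), at rim height, 75 mm above the table. Mouth 86 mm in diameter inside, 108 mm outside; the urn is 120 mm across at its widest. The lid's boss has 4 mm play all round in the mouth.
- urn: The same urn; origin at the centre of its foot on the table.
- gauge: Pointer gauge bolted to the table: steel foot plate, blue column, and a level aluminium tube (diameter 26 mm) whose axis is 160 mm above the table. Origin on the table below the tube's axis; its x axis is the way in which the rod comes out of the tube (towards the urn), z up. A black rail with 10 mm graduations runs beside the tube on the gauge's +y side, carrying a red flag and a yellow flag.
- pointer (a joint): How far the sprung rod has been pulled out of the tube, along the gauge's x axis, m: 0 is fully in (where it starts and where its spring returns it), 0.13 is the end stop. The spring needs about 3.2 N to start and 45 N/m more on top of that (about 8 N at 0.11). The rod, the knob, the needle ahead of it and the index tongue all move together.
- pointer_knob (a point): Grip point on the upright orange knob that stands on the rod (diameter 24 mm; it rises from 9 to 58 mm above the rod's axis): on the knob's axis, 36 mm above the rod's axis, 22 mm below the knob's top. With the rod in, the knob's axis is 45 mm ahead of the tube's mouth. A needle (diameter 8 mm) reaches 60 mm ahead of the knob's axis at rod height, its scriber pointing 18 mm down; with the rod in, its tip is about 100 to 120 mm short of the urn's axis.
- pointer_index (a point): Outer end of the white index tongue (4 mm wide along the rod) on the aluminium strip that follows the rod, beside the rail; its x axis is the gauge's x axis. It moves towards gauge +x as the rod is pulled.
- flag_red_top (a point): Top centre of the red flag clamped on the rail, 10 mm wide along the rod, 20 mm across, 10 mm high: the length mark. Its x axis is the gauge's x axis. The index tongue passes close alongside it, 12 mm from this point across the rail. 68 to 110 mm of pull brings the index to it.
- flag_yellow_top (a point): Top centre of the yellow flag of the same shape on the same rail, on another place; not the mark for this job.
- bit_box: Bystander, loose: wooden box of bits and rubbing stones, 130 x 170 x 45 mm; origin at about the middle of its underside. Leave it where it is.
- earmuffs: Bystander, loose: red ear muffs lying down, about 190 x 170 x 80 mm; origin at about the middle of its underside. Leave it where it is.
- sealer: Bystander, loose: green bottle with white cap, diameter 60, height 150 mm; origin at about the middle of its underside. Leave it where it is.
- chisel: Bystander, loose: hand chisel with green handle, lying, 200 mm long; origin at about the middle of its underside. Leave it where it is.
- rubbing_block: Bystander, loose: blue rubbing block, 90 x 45 x 28 mm; origin at about the middle of its underside. Leave it where it is.
- mallet: Bystander, loose: hammer, lying, about 300 mm long; origin at about the middle of its underside. Leave it where it is.
- rosette: Bystander, loose: round pinkish carved stone rosette, diameter 110, about 32 mm high; origin at about the middle of its underside. Leave it where it is.
There are look-alikes about, which are no part of the job. What is shaped like the lid but blue or pink is not meant.

How it is judged:
On the way, in this order (a step that is already met when the one before it is completed fails the run):
1. the lid sits seated and level on the urn, let go (horizontal distance between lid_seat and urn_rim below 0.008 m and z of lid_seat in the frame of urn_rim between -0.003 and 0.003 m and angle between lid_seat's own z axis and vertical below 0.05 rad and contact force between each of the arm, the fingers and lid below 0.2 N and contact force between lid and urn above 1 N and linear speed of lid below 0.02 m/s), for 0.3 s.
2. the fingers hold the pointer rod still with its index at the red flag (x of pointer_index in the frame of flag_red_top between -0.005 and 0.005 m and velocity of joint pointer between -0.01 and 0.01 m/s and contact force between the fingers and pointer above 2 N and contact force between lid and pointer below 0.2 N), for 0.3 s.
At the end, for the whole second after the job is handed in: Lid untouched and at rest on the urn: underside within 3 mm of rim height, 8 mm of centred, tilt below 0.05 rad. The fingers hold the rod (over 2 N on it, lid not touching it) still, its index within 5 mm of the red flag's middle along the rod. Urn and bystanders not shifted (all of step 1 and all of step 2); the arm keeps its last pose, push and grip.
It fails at once if the lid is dropped: it moves faster than 0.45 m/s while no finger touches it (contact force between the fingers and lid below 0.05 N and linear speed of lid above 0.45 m/s).
It fails at once if the urn is shifted by more than 20 mm (distance of urn from where it was at the start of the episode above 0.02 m).
It fails at once if the urn is tipped (angle between urn_rim's own z axis and vertical above 0.15 rad).
It fails at once if a bystander is moved by more than 30 mm (distance of any of bit_box, earmuffs, sealer, chisel, rubbing_block, mallet, rosette from where it was at the start of the episode above 0.03 m).
It also fails if it takes over 45 s, if anything falls off the work surface, if the arm or the gripper's body presses on something with over 40 N, if the wrist force passes 120 N, or if a joint passes its speed limit or range.

## Working session

There is one attempt and no reset: what is moved stays moved. The work goes in short steps, each a Python script; the robot and the scene stay as the last script left them, time stands still between calls to the robot, and variables do not carry over. Pictures are saved under pics/ and viewed, and the job is handed in when it is done.

```bash
ls; mkdir -p pics; python3 - <<'E'
from bench import bot, effector, monitor, cams, order
import cv2, pickle
s=monitor.get_state(); print(s)
for n in ["side","top","wrist"]:
    c=cams.camera(n); cv2.imwrite(f"pics/{n}0.png",c["pixels"][:,:,::-1]); pickle.dump(c,open(f"pics/{n}0.pkl","wb"))
    print(n,c["K"],c["xyz"],c["rotation"])
E
```

```text
pics
{'clock': 0.0, 'q': array([ 1.21855639e+00,  1.31146886e-01,  1.48925228e+00, -9.40152477e-06,
        1.52299603e+00, -8.53749186e-02]), 'dq': array([-0.00146632,  0.00069037, -0.00184072,  0.00140092,  0.00025611,
        0.00068475]), 'joint_efforts': array([ 2.78989082e-04, -5.69380045e+01, -5.00567901e+01, -4.11064650e-05,
        1.39588426e-02,  8.96554894e-06]), 'tcp_pos': array([0.15805186, 0.57838977, 0.30286767]), 'tcp_rot': array([-4.17896087e-01, -3.11328748e+00,  2.76678085e-03]), 'force': array([ 0.63649113, -0.16490907, -0.27034529]), 'ft_torque': array([ 0.02866515, -0.01880376, -0.04249597]), 'width': 0.08558959407163455}
side [[402.60920768   0.         286.54650831]
 [  0.         402.60920768 211.67246601]
 [  0.           0.           1.        ]] [0.45359993 0.69252003 0.86915112] [-0.16671995  2.86396217 -1.17933238]
top [[390.19327889   0.         279.33723154]
 [  0.         390.19327889 211.18782989]
 [  0.           0.           1.        ]] [ 0.35268318 -0.03419818  1.26617257] [-2.13542836  2.14137922 -0.1849646 ]
wrist [[325.1922621    0.         276.72401314]
 [  0.         325.1922621  208.15207924]
 [  0.           0.           1.        ]] [0.08494622 0.59801688 0.37409455] [2.29785737 1.75436302 0.26294273]
```

View pics/side0.png

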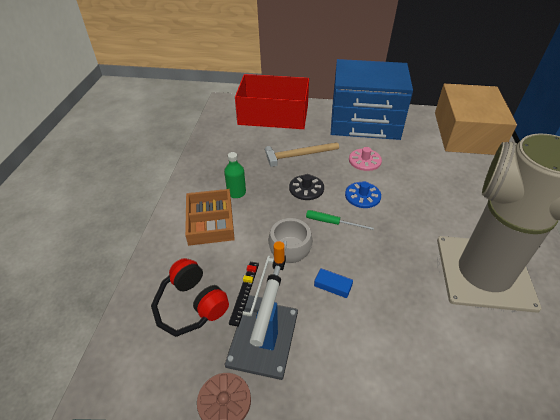

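View pics/top0.png

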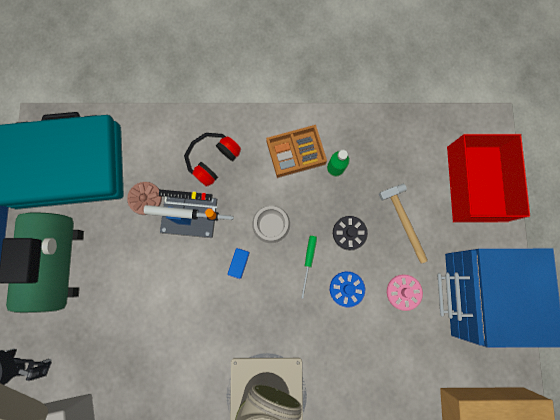

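View pics/wrist0.png

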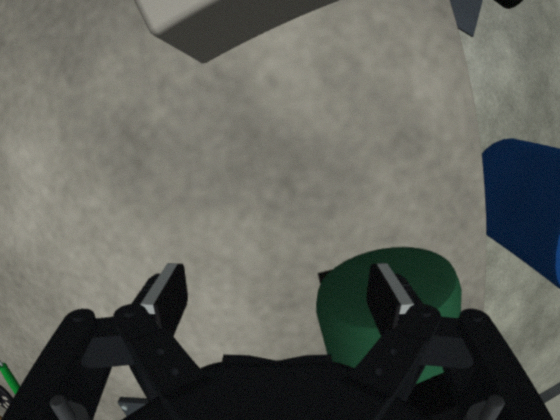

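The side picture shows the black lid at about (307,186), the urn at (290,240), the orange knob at (279,250), the red flag at (252,268) and the yellow flag at (247,280). In the top picture the lid is at (350,232), the urn at (271,223) and the knob at (210,213). I'll enlarge these areas to read them more closely.

```bash
python3 - <<'E'
import cv2,numpy as np
def crop(n,x,y,w,h,k):
    im=cv2.imread(f"pics/{n}0.png")[y:y+h,x:x+w]
    im=cv2.resize(im,None,fx=k,fy=k,interpolation=cv2.INTER_CUBIC)
    for i in range(0,w,10):
        cv2.line(im,(i*k,0),(i*k,6 if i%50 else 14),(0,255,0),1)
        if i%20==0: cv2.putText(im,str(x+i),(i*k,24),0,.4,(0,255,255),1)
    for i in range(0,h,10):
        cv2.line(im,(0,i*k),(8,i*k),(0,255,0),1)
        if i%20==0:cv2.putText(im,str(y+i),(10,i*k+4),0,.4,(0,255,255),1)
    return im
cv2.imwrite("pics/c1.png",crop("side",225,170,110,120,5))
cv2.imwrite("pics/c2.png",crop("top",140,180,160,70,5))
cv2.imwrite("pics/c3.png",crop("top",320,200,60,60,9))
cv2.imwrite("pics/c4.png",crop("side",225,235,75,60,10))
E
```

```text
(no output)
```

View pics/c1.png

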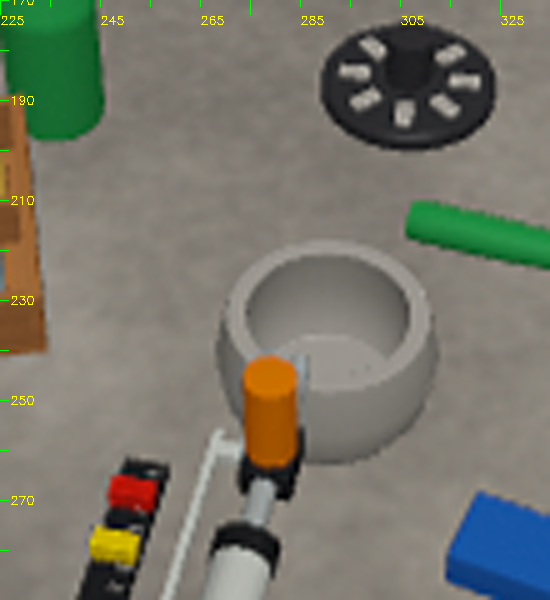

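View pics/c2.png

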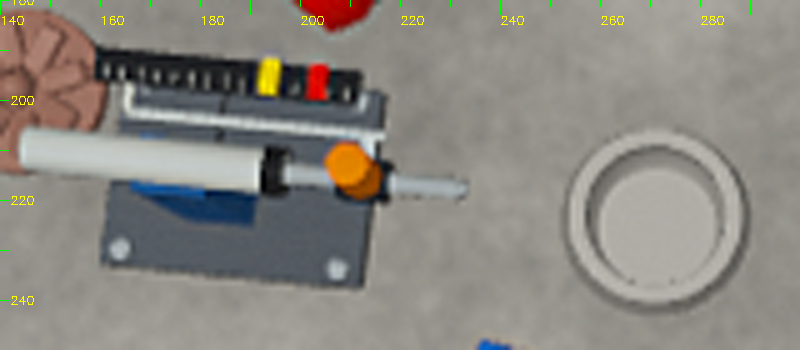

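View pics/c3.png

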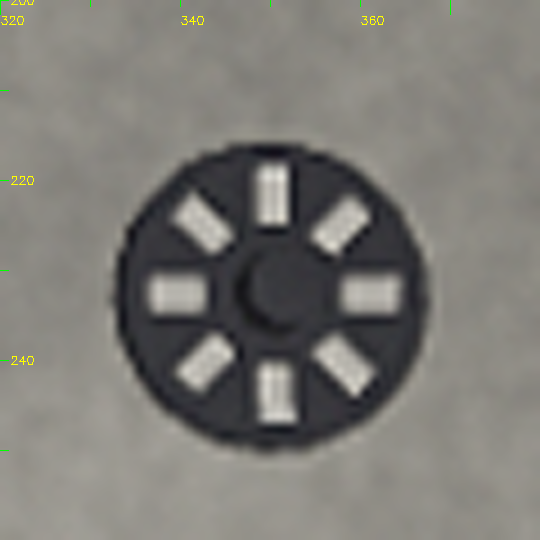

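View pics/c4.png

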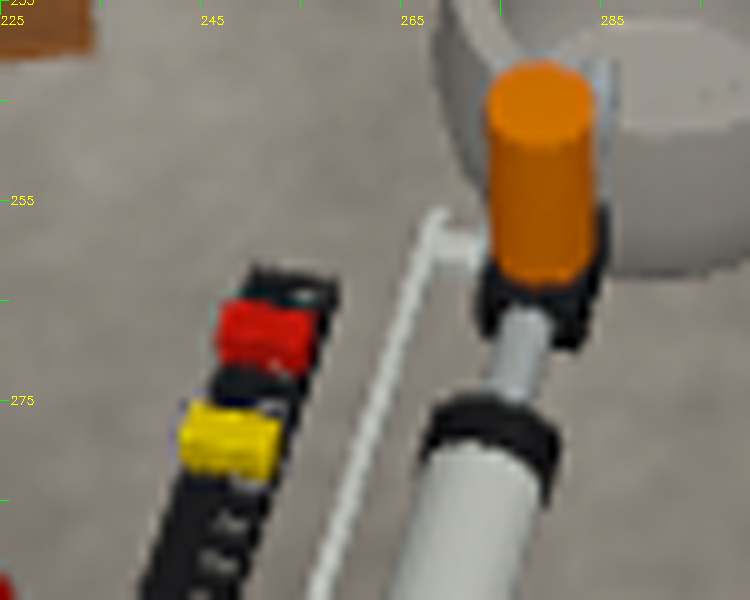

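```bash
cat > h.py <<'E'
import numpy as np, pickle, cv2
from scipy.spatial.transform import Rotation as R
from scipy.optimize import least_squares
def ray(c,u,v):
    K=c["K"]; d=np.array([(u-K[0,2])/K[0,0],(v-K[1,2])/K[1,1],1]); d=R.from_rotvec(c["rotation"]).as_matrix()@d if np.shape(c["rotation"])==(3,) else c["rotation"]@d
    return np.array(c["xyz"]),d/np.linalg.norm(d)
def atz(c,u,v,z):
    o,d=ray(c,u,v); return o+d*(z-o[2])/d[2]
def proj(c,P):
    K=c["K"]; p=R.from_rotvec(c["rotation"]).inv().apply(np.atleast_2d(P)-c["xyz"]); return np.c_[K[0,0]*p[:,0]/p[:,2]+K[0,2],K[1,1]*p[:,1]/p[:,2]+K[1,2]]
def tri(l):
    A=np.zeros((3,3));b=np.zeros(3)
    for c,u,v in l:
        o,d=ray(c,u,v);M=np.eye(3)-np.outer(d,d);A+=M;b+=M@o
    P=np.linalg.solve(A,b); return P,[proj(c,P)[0]-np.array([u,v]) for c,u,v in l]
def wproj(c,P):
    K=c["K"]; p=R.from_rotvec(c["rotation"]).inv().apply(np.atleast_2d(P)-c["xyz"]); r=np.hypot(p[:,0],p[:,1]); t=np.arctan2(r,p[:,2]); s=K[0,0]*t/r
    return np.c_[K[0,2]+s*p[:,0],K[1,2]+s*p[:,1]]
def wray(c,u,v):
    K=c["K"]; x=np.array([u-K[0,2],v-K[1,2]]);r=np.linalg.norm(x);t=r/K[0,0];d=np.r_[np.sin(t)*x/max(r,1e-9),np.cos(t)]
    return np.array(c["xyz"]),R.from_rotvec(c["rotation"]).apply(d)
def watz(c,u,v,z):
    o,d=wray(c,u,v); return o+d*(z-o[2])/d[2]
E
python3 - <<'E'
from h import *
S=pickle.load(open("pics/side0.pkl","rb"));T=pickle.load(open("pics/top0.pkl","rb"))
np.set_printoptions(precision=4,suppress=True)
print("knobtop",tri([(S,278,245.3),(T,207.8,212.3)]), atz(T,207.8,212.3,.218),atz(S,278,245.3,.218))
print("urn top",atz(T,271.3,223.5,.075))
# fit rim from side extremes
def circ(c,z,r,obs):
    def f(p):
        a=np.linspace(0,2*np.pi,180);q=proj(c,np.c_[p[0]+r*np.cos(a),p[1]+r*np.sin(a),0*a+z])
        return [q[:,0].min()-obs[0],q[:,0].max()-obs[1],q[:,1].min()-obs[2],q[:,1].max()-obs[3]]
    s=least_squares(f,atz(c,(obs[0]+obs[1])/2,(obs[2]+obs[3])/2,z)[:2]); return s.x,s.fun
print("urn side inner",circ(S,.075,.043,(274.3,307,220.7,248)), "outer")
print("urn T outer",circ(T,.075,.054,(253.6,289,206,241)))
print("lid T",circ(T,.018,.056,(332.8,367.4,215.9,250)))
print("lid S",circ(S,.016,.056,(289,324.2,174.5,200)))
print("red",tri([(S,251.8,267),(T,203.6,195)]),atz(T,203.6,193.5,.17))
print("yel",tri([(S,248,277.5),(T,193.8,193.8)]))
for z in(.15,.16,.17):print(atz(T,203.6,195,z),atz(S,251.8,267,z))
print("tubeend T",atz(T,144,209.5,.16),atz(T,194,214,.16),"needle",atz(T,232,217.5,.16))
E
```

```text
knobtop (array([0.5281, 0.1524, 0.2178]), [array([1.4332, 0.3274]), array([ 0.0499, -1.1348])]) [0.525  0.1524 0.218 ] [0.5312 0.152  0.218 ]
urn top [ 0.5131 -0.0183  0.075 ]
urn side inner (array([ 0.5202, -0.0087]), array([ 0.0085, -0.0089,  1.4793, -1.319 ])) outer
urn T outer (array([ 0.5135, -0.0183]), array([ 0.1568, -0.157 ,  0.1115, -0.1059]))
lid T (array([ 0.4899, -0.271 ]), array([-0.0907,  0.0909, -0.2807,  0.2712]))
lid S (array([ 0.4963, -0.2655]), array([-0.0368,  0.0364,  1.0461, -0.928 ]))
red (array([0.5851, 0.1753, 0.1648]), [array([0.4048, 0.0972]), array([ 0.0045, -0.3132])]) [0.5875 0.1745 0.17  ]
yel (array([0.5885, 0.2036, 0.165 ]), [array([0.3238, 0.0775]), array([ 0.0029, -0.2448])])
[0.5873 0.1781 0.15  ] [0.5888 0.1643 0.15  ]
[0.5852 0.1762 0.16  ] [0.587  0.1717 0.16  ]
[0.5831 0.1743 0.17  ] [0.5851 0.179  0.17  ]
tubeend T [0.5431 0.3458 0.16  ] [0.5297 0.2021 0.16  ] needle [0.5193 0.0931 0.16  ]
```

```bash
python3 - <<'E'
from h import *
from bench import bot, effector, monitor, cams, order
p=monitor.get_state()["tcp_pos"]
np.set_printoptions(precision=4,suppress=True)
bot.move_straight([p[0],p[1],.40],velocity=.25)
bot.move_ptp([.50,-.269,.28],[0,np.pi,0])
s=monitor.get_state();print(s["q"],s["tcp_pos"],s["tcp_rot"],s["clock"])
c=cams.camera("wrist"); cv2.imwrite("pics/w1.png",c["pixels"][:,:,::-1]); pickle.dump(c,open("pics/w1.pkl","wb"))
print(c["xyz"],R.from_rotvec(c["rotation"]).as_matrix())
E
```

```text
[-0.5828  0.0556  1.6111  0.0002  1.4747 -2.1544] [ 0.5004 -0.2684  0.2801] [-0.0014  3.1413  0.0001] 3.9083
[ 0.4246 -0.2689  0.3513] [[-0.0008  0.9553  0.2955]
 [ 1.      0.0007  0.0005]
 [ 0.0003  0.2955 -0.9553]]
```

View pics/w1.png

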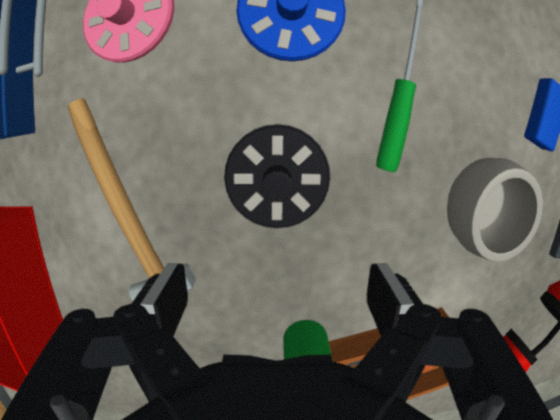

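The wrist picture shows the black lid as an ellipse from x 225 to 330 and y 125 to 227, with its knob at about (277,178). The urn's rim is at about (507,213). I'll locate both by fitting circles.

```bash
cat >> h.py <<'E'
def wcirc(c,z,r,obs):
    def f(p):
        a=np.linspace(0,2*np.pi,360);q=wproj(c,np.c_[p[0]+r*np.cos(a),p[1]+r*np.sin(a),0*a+z])
        return [q[:,0].min()-obs[0],q[:,0].max()-obs[1],q[:,1].min()-obs[2],q[:,1].max()-obs[3]]
    s=least_squares(f,watz(c,(obs[0]+obs[1])/2,(obs[2]+obs[3])/2,z)[:2]); return s.x,s.fun
def zoom(img,x,y,w,h,k,out):
    im=cv2.resize(img[y:y+h,x:x+w],None,fx=k,fy=k,interpolation=cv2.INTER_CUBIC)
    for i in range(0,w,10):
        cv2.line(im,(i*k,0),(i*k,6),(0,255,0),1)
        if i%20==0: cv2.putText(im,str(x+i),(i*k,18),0,.4,(0,255,255),1)
    for i in range(0,h,10):
        cv2.line(im,(0,i*k),(8,i*k),(0,255,0),1)
        if i%20==0:cv2.putText(im,str(y+i),(10,i*k+4),0,.4,(0,255,255),1)
    cv2.imwrite(out,im)
E
python3 - <<'E'
from h import *
c=pickle.load(open("pics/w1.pkl","rb"))
np.set_printoptions(precision=4,suppress=True)
print(wcirc(c,.018,.056,(225,330,125,227)))
im=cv2.imread("pics/w1.png");zoom(im,215,110,130,130,4,"pics/w1l.png");zoom(im,440,150,110,120,5,"pics/w1u.png")
E
```

```text
(array([ 0.4944, -0.2679]), array([-0.6219,  0.6234, -0.8681,  1.0421]))
```

View pics/w1l.png

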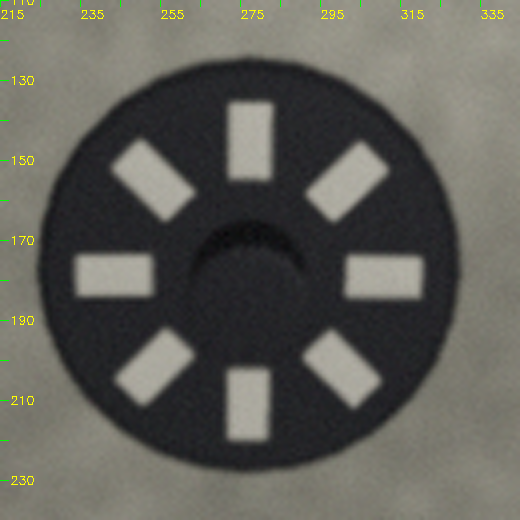

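View pics/w1u.png

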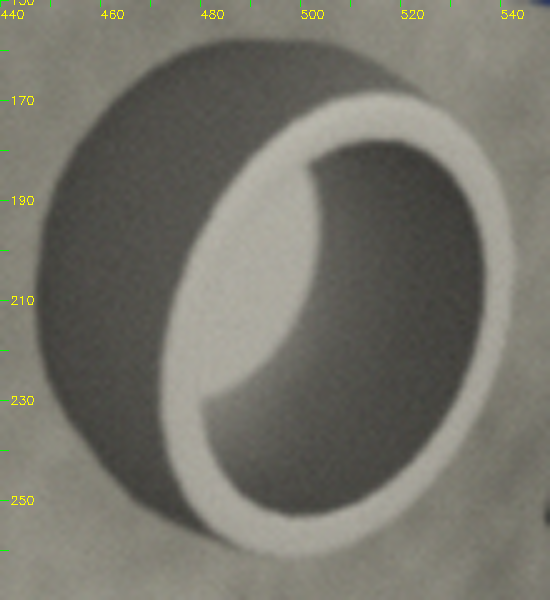

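```bash
python3 - <<'E'
from h import *
c=pickle.load(open("pics/w1.pkl","rb"))
np.set_printoptions(precision=4,suppress=True)
print(wcirc(c,.020,.056,(224.5,329.8,124.5,227.8)),watz(c,277.2,178.9,.02))
print(wcirc(c,.075,.054,(472,542.8,168.4,261)))
from bench import bot, effector, monitor, cams, order
for p in [(.4945,-.268,.102),(.4945,-.268,.25),(.514,-.015,.25),(.514,-.015,.165)]: print(bot.solve_ik(p,[0,np.pi,0]))
E
```

```text
(array([ 0.4942, -0.2683]), array([-0.7819,  0.7828, -0.5333,  0.6747])) [ 0.4952 -0.2682  0.02  ]
(array([ 0.5195, -0.0133]), array([ 0.0264,  0.0499, -0.3734,  0.455 ]))
[-0.5878  0.2217  1.7734  0.      1.1465 -2.1586]
[-0.5878  0.0605  1.6616  0.      1.4195 -2.1586]
[-0.1289 -0.071   1.7927  0.      1.4199 -1.6997]
[-0.1289  0.0123  1.8734  0.      1.2559 -1.6997]
```

```bash
python3 - <<'E'
from h import *
from bench import bot, effector, monitor, cams, order
np.set_printoptions(precision=4,suppress=True)
bot.move_ptp([.522,-.015,.335],[0,np.pi,0])
s=monitor.get_state();print(s["q"],s["tcp_pos"],s["tcp_rot"],s["clock"])
c=cams.camera("wrist"); im=c["pixels"][:,:,::-1].copy();cv2.imwrite("pics/w2.png",im); pickle.dump(c,open("pics/w2.pkl","wb"))
zoom(im,215,110,130,130,4,"pics/w2u.png")
E
```

```text
[-0.128  -0.0919  1.6577 -0.0006  1.5762 -1.6986] [ 0.522  -0.0157  0.3346] [-0.0003 -3.1412  0.0009] 4.975
```

View pics/w2.png

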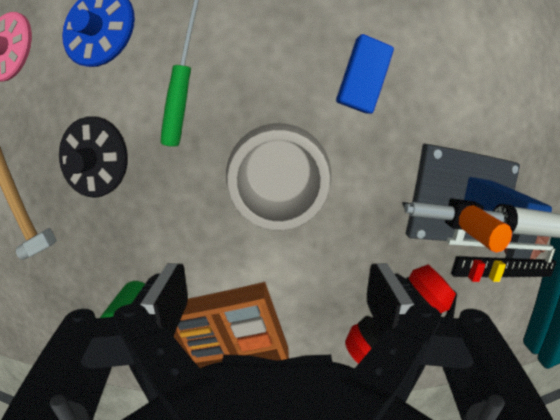

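View pics/w2u.png

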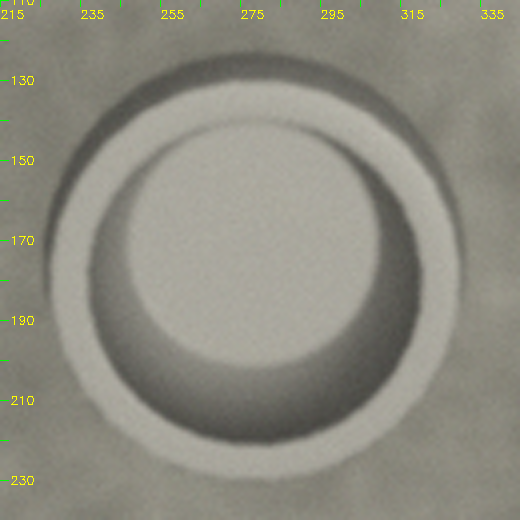

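```bash
python3 - <<'E'
from h import *
from bench import bot, effector, monitor, cams, order
np.set_printoptions(precision=4,suppress=True)
c=pickle.load(open("pics/w2.pkl","rb"))
print(wcirc(c,.075,.054,(227.5,329.8,129.8,229.8)))
zoom(cv2.imread("pics/w2.png"),395,195,160,100,5,"pics/w2g.png")
bot.move_ptp([.4946,-.2683,.20],[0,np.pi,0])
effector.move_gripper(.06)
bot.move_straight([.4946,-.2683,.102],velocity=.1)
s=monitor.get_state();print(s["tcp_pos"],s["force"],s["clock"])
c=cams.camera("wrist"); im=c["pixels"][:,:,::-1].copy();cv2.imwrite("pics/w3.png",im)
c=cams.camera("side"); im=c["pixels"][:,:,::-1].copy();zoom(im,225,90,180,140,4,"pics/s3.png")
E
```

```text
(array([ 0.5193, -0.0142]), array([-0.342 ,  0.3435, -0.2337,  0.2959]))
[ 0.4951 -0.2686  0.1028] [-0.252  -0.2926 -0.7741] 7.6417
```

View pics/w3.png

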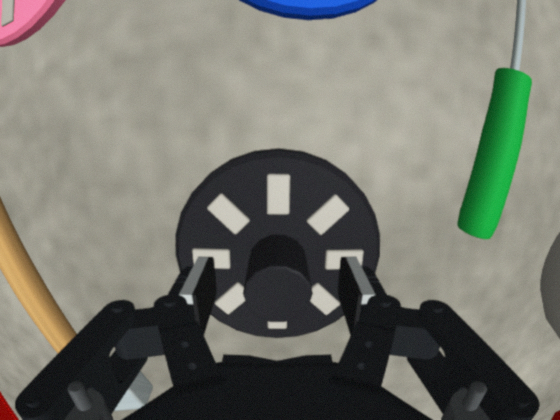

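View pics/s3.png

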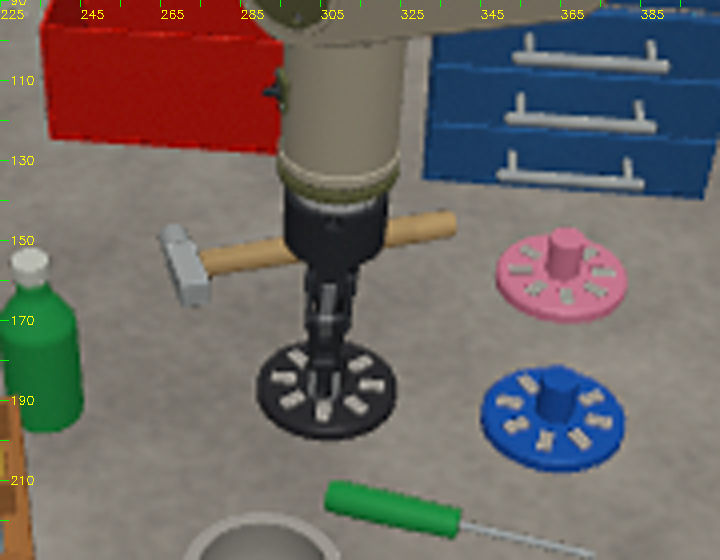

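View pics/w2g.png

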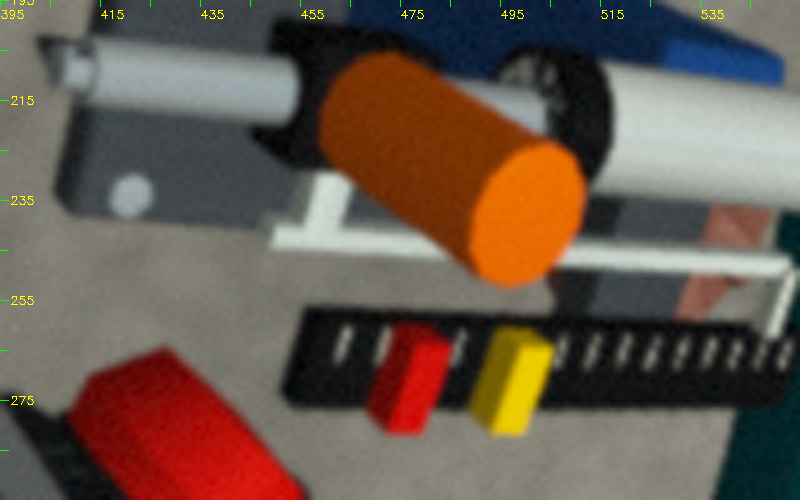

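The pads stand on either side of the knob, whose top centre is at (278,285), and clear of the disc. In the gauge crop the index tongue is at about (549,261), the red flag at (477,265) and the yellow flag at (499,265). I'll grip and lift now.

```bash
python3 - <<'E'
from h import *
from bench import bot, effector, monitor, cams, order
np.set_printoptions(precision=4,suppress=True)
effector.move_gripper(0.0,grasp_force=50)
s=monitor.get_state();print(s["tcp_pos"],s["force"],s["width"],s["clock"])
bot.move_straight([.4951,-.2686,.20],velocity=.12)
s=monitor.get_state();print(s["tcp_pos"],s["force"],s["ft_torque"],s["width"],s["clock"])
c=cams.camera("wrist"); im=c["pixels"][:,:,::-1].copy();cv2.imwrite("pics/w4.png",im);pickle.dump(c,open("pics/w4.pkl","wb"))
c=cams.camera("side"); im=c["pixels"][:,:,::-1].copy();zoom(im,225,90,180,140,4,"pics/s4.png")
E
```

```text
[ 0.4949 -0.2685  0.1027] [-1.278   1.4697  5.7603] 0.028319810507005286 8.1333
[ 0.4945 -0.2682  0.1987] [-0.6302  1.0702 -5.7547] [-0.0454 -0.0244 -0.0098] 0.028320517426859315 9.1
```

View pics/w4.png

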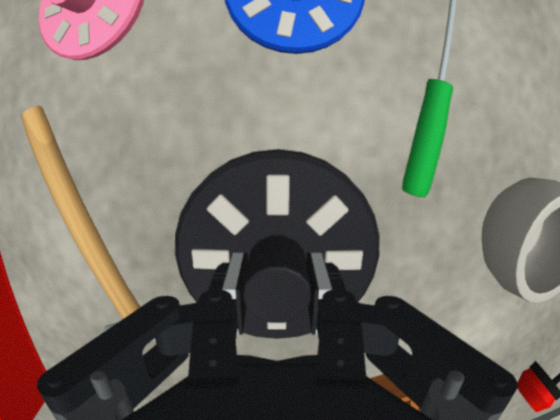

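View pics/s4.png

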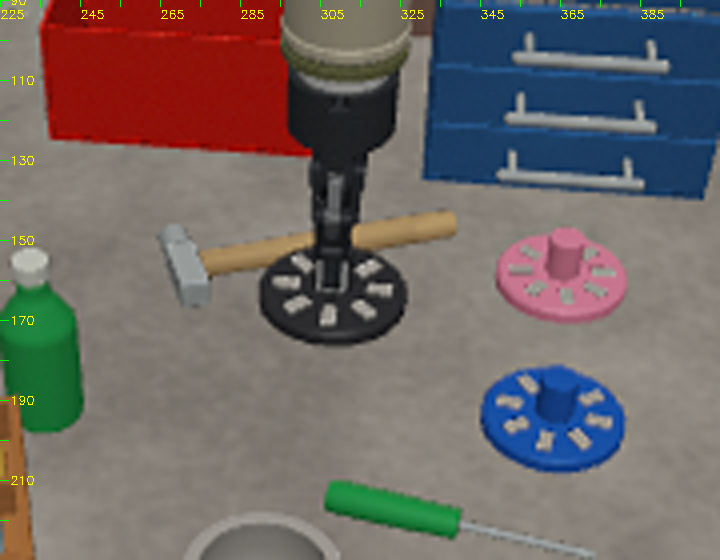

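The lid is held level and looks the same against the fingers as before the lift. Next I carry it over the urn and lower it while watching the force.

```bash
python3 - <<'E'
from h import *
from bench import bot, effector, monitor, cams, order
np.set_printoptions(precision=4,suppress=True)
X,Y=.5201,-.0142
bot.move_straight([.505,-.2,.235],velocity=.2)
bot.move_straight([X,Y,.225],velocity=.2)
bot.wait(.2)
s=monitor.get_state();print(s["tcp_pos"],s["tcp_rot"],s["force"],s["clock"])
bot.move_straight([X,Y,.184],velocity=.1)
s=monitor.get_state();print(s["tcp_pos"],s["force"],s["clock"]); f0=s["force"]
for z in (.181,.178,.175,.1735,.172,.171,.170,.169,.168):
    bot.move_straight([X,Y,z],velocity=.02)
    s=monitor.get_state();print(s["tcp_pos"],s["force"],s["ft_torque"],s["clock"])
    if abs(s["force"]-f0).max()>4: break
c=cams.camera("wrist"); im=c["pixels"][:,:,::-1].copy();cv2.imwrite("pics/w5.png",im);pickle.dump(c,open("pics/w5.pkl","wb"))
c=cams.camera("side"); im=c["pixels"][:,:,::-1].copy();zoom(im,220,170,120,120,5,"pics/s5.png")
E
```

```text
[ 0.5201 -0.0152  0.2251] [ 0.0023  3.1415 -0.0003] [ 0.9901 -0.7609 -4.6318] 11.025
[ 0.52   -0.0143  0.1839] [-0.2466 -0.1438 -4.943 ] 11.5833
[ 0.5203 -0.0142  0.1814] [ 0.4064 -0.2232 -4.093 ] [0.034  0.0201 0.0134] 11.8833
[ 0.52   -0.0142  0.1778] [ 0.7333 -0.0977 -3.2464] [0.0068 0.0293 0.0098] 12.1833
[ 0.5199 -0.0142  0.1747] [-0.0371  0.4023 -4.3453] [-0.058   0.0048  0.0035] 12.4833
[ 0.52   -0.0142  0.1734] [-0.6128 -0.2213 -5.2519] [ 0.0126 -0.0562  0.0479] 12.7333
[ 0.52   -0.0142  0.1719] [-0.0989  0.1813 -5.5895] [-0.0059  0.0182  0.0166] 12.9833
[ 0.52   -0.0142  0.1709] [ 0.0443 -0.521  -3.9282] [ 0.0184  0.0145 -0.0004] 13.2333
[ 0.5201 -0.0142  0.1699] [-0.7789  0.0965 -5.5244] [-0.0112  0.      0.06  ] 13.4833
[ 0.5202 -0.0142  0.1696] [-3.9678  0.5322  2.9419] [ 0.1075  0.6675 -0.0684] 13.7333
```

View pics/w5.png

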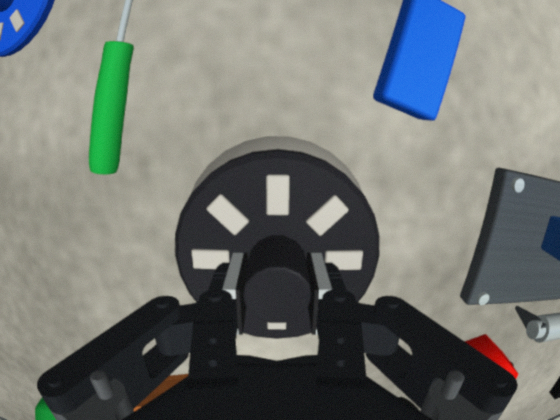

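View pics/s5.png

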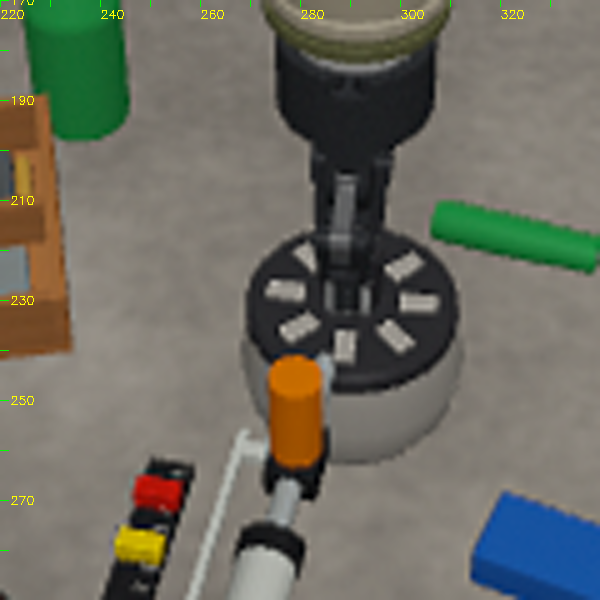

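Contact came at TCP z 0.1697, which is where a seated lid predicts it. I'll release and rise straight up.

```bash
python3 - <<'E'
from h import *
from bench import bot, effector, monitor, cams, order
np.set_printoptions(precision=4,suppress=True)
X,Y=.5201,-.0142
bot.move_straight([X,Y,.1695],velocity=.02)
print(monitor.get_state()["force"])
effector.move_gripper(.055)
s=monitor.get_state();print(s["tcp_pos"],s["force"],s["width"],s["clock"])
bot.move_straight([X,Y,.33],velocity=.15)
bot.wait(.1)
c=cams.camera("wrist"); im=c["pixels"][:,:,::-1].copy();cv2.imwrite("pics/w6.png",im);pickle.dump(c,open("pics/w6.pkl","wb"))
c=cams.camera("side"); im=c["pixels"][:,:,::-1].copy();zoom(im,220,170,120,120,5,"pics/s6.png")
s=monitor.get_state();print(s["tcp_pos"],s["force"],s["clock"])
E
```

```text
[-4.0883  1.2913  2.3701]
[ 0.5203 -0.0142  0.1696] [ 0.4506  0.0663 -0.6005] 0.05517236823004653 14.4583
[ 0.5198 -0.0142  0.329 ] [ 0.2439 -1.1426 -0.5924] 15.875
```

View pics/w6.png

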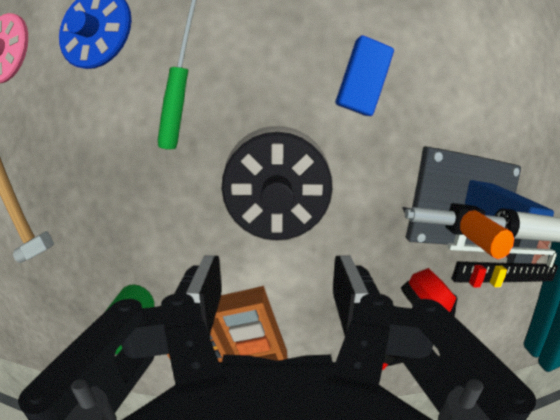

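View pics/s6.png

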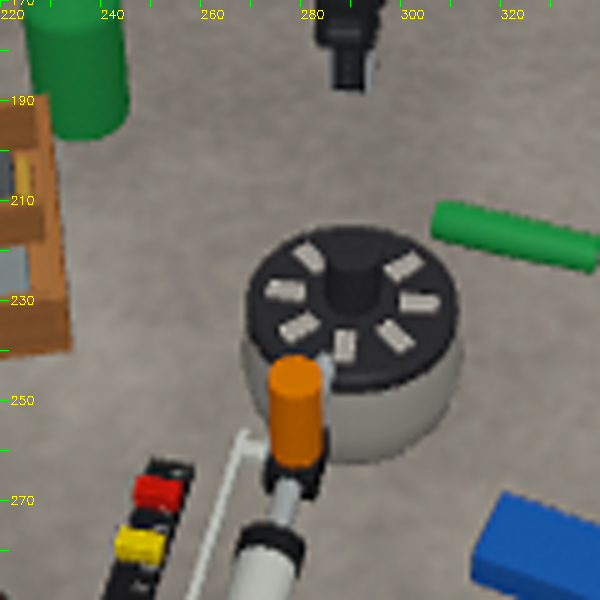

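The lid looks seated and centred: its disc is concentric with the urn in the side picture, and in the wrist picture its centre is at (277,187). Next I move over the orange knob.

```bash
cat >> h.py <<'E'
def gpose(yaw): # yaw = direction of gauge x; tool x opposite
    x=-np.array([np.cos(yaw),np.sin(yaw),0]);z=np.array([0,0,-1.]);y=np.cross(z,x)
    return R.from_matrix(np.c_[x,y,z]).as_rotvec()
E
python3 - <<'E'
from h import *
from bench import bot, effector, monitor, cams, order
np.set_printoptions(precision=4,suppress=True)
c=pickle.load(open("pics/w2.pkl","rb")); print("knob",watz(c,499,237.5,.218),"needle",watz(c,407,207,.16))
bot.move_ptp([.528,.150,.36],gpose(np.radians(-95.4)))
s=monitor.get_state();print(s["q"],s["tcp_pos"],s["force"],s["clock"])
c=cams.camera("wrist"); im=c["pixels"][:,:,::-1].copy();cv2.imwrite("pics/w7.png",im);pickle.dump(c,open("pics/w7.pkl","wb"))
E
```

```text
knob [0.5272 0.15   0.218 ] needle [0.5211 0.0926 0.16  ]
[ 0.1831 -0.025   1.5478 -0.0001  1.6189  0.2767] [0.528  0.1498 0.3599] [ 0.0613  0.3465 -0.001 ] 17.6
```

View pics/w7.png

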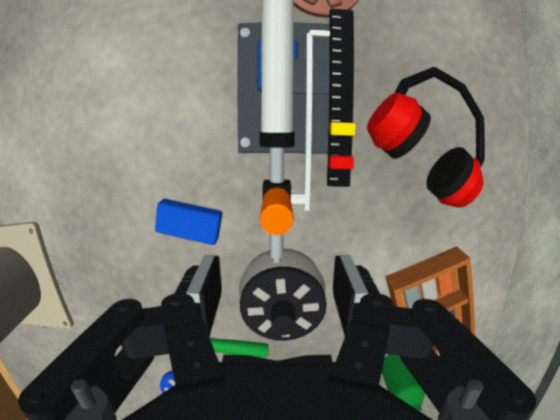

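```bash
python3 - <<'E'
from h import *
zoom(cv2.imread("pics/w7.png"),290,0,80,110,5,"pics/w7a.png")
zoom(cv2.imread("pics/w7.png"),240,100,130,120,5,"pics/w7b.png")
E
```

```text
(no output)
```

View pics/w7a.png

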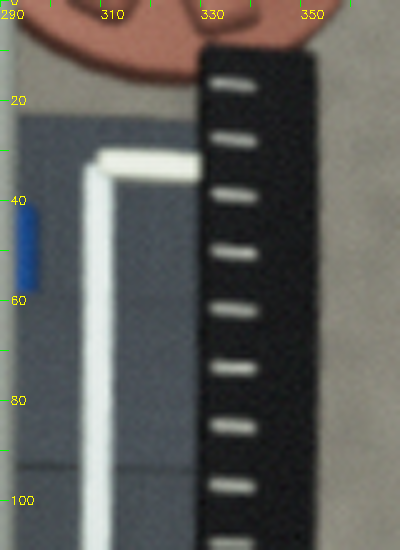

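View pics/w7b.png

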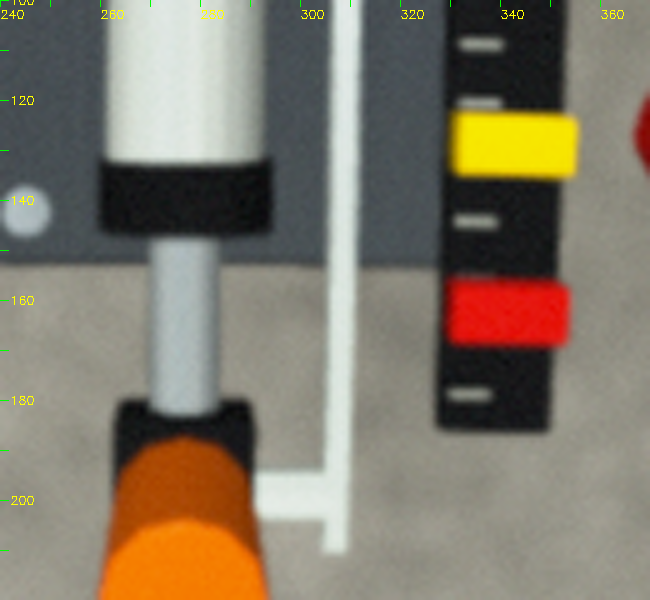

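```bash
python3 - <<'E'
from h import *
np.set_printoptions(precision=4,suppress=True)
c=pickle.load(open("pics/w7.pkl","rb"))
yaw=np.radians(-95.4);gx=np.array([np.cos(yaw),np.sin(yaw),0])
print("cam",c["xyz"])
for z in (.155,.16,.165,.17): print(z,"idx",watz(c,329,33,z)@gx,"red",watz(c,341.5,162.2,z)@gx,"yel",watz(c,342.5,129,z)@gx,"g", [round(float(watz(c,337,v,z)@gx),4) for v in (16.5,27.7,39,144.3,178.8)])
print("knob",watz(c,277,219,.218),"tube",watz(c,277,147,.16),watz(c,276.5,60,.16))
zoom(cv2.imread("pics/w7.png"),240,190,80,80,6,"pics/w7c.png")
E
```

```text
cam [0.5347 0.2245 0.431 ]
0.155 idx -0.3423061174494046 red -0.23024566001419566 yel -0.259165267469865 g [-0.358, -0.3476, -0.3373, -0.2458, -0.2154]
0.16 idx -0.34106576068047656 red -0.23103518695122838 yel -0.25943093932634004 g [-0.3564, -0.3462, -0.3362, -0.2463, -0.2165]
0.165 idx -0.3398254039115486 red -0.23182471388826104 yel -0.2596966111828151 g [-0.3549, -0.3449, -0.335, -0.2468, -0.2175]
0.17 idx -0.33858504714262055 red -0.23261424082529372 yel -0.2599622830392902 g [-0.3534, -0.3436, -0.3339, -0.2473, -0.2186]
knob [0.5279 0.1511 0.218 ] tube [0.532  0.1942 0.16  ] [0.5384 0.2669 0.16  ]
```

View pics/w7c.png

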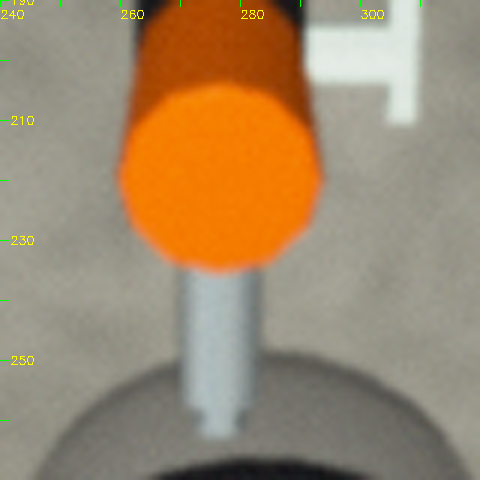

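```bash
python3 - <<'E'
from h import *
from bench import bot, effector, monitor, cams, order
np.set_printoptions(precision=4,suppress=True)
c=pickle.load(open("pics/w7.pkl","rb"))
for a,b in (((329.9,12),(327.5,184)),((353,12),(349.8,184)),((307.2,40),(303.5,208)),((312.6,40),(308.5,208))):
    d=watz(c,*a,.16)-watz(c,*b,.16);print(np.degrees(np.arctan2(-d[1],-d[0])))
yaw=np.radians(-95.4)
k=watz(c,275.5,219.5,.218);print(k)
P=np.array([k[0],k[1],.252])
bot.move_straight([P[0],P[1],.30],rot=gpose(yaw),velocity=.12)
c=cams.camera("wrist"); im=c["pixels"][:,:,::-1].copy();cv2.imwrite("pics/w8.png",im);pickle.dump(c,open("pics/w8.pkl","wb"))
s=monitor.get_state();print(s["tcp_pos"],s["force"],s["clock"])
E
```

```text
-95.50210236563869
-95.49758562845263
-95.98214364499643
-96.00300764378657
[0.5269 0.1508 0.218 ]
[0.5273 0.1508 0.3011] [0.1522 0.1802 0.3587] 18.35
```

View pics/w8.png

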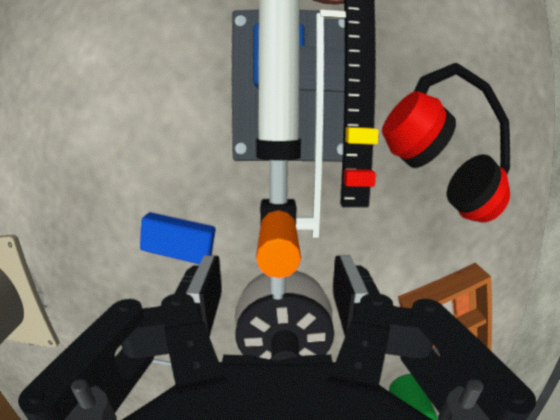

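The knob's top at (278,257) is centred between the pads. I'll descend, grip and begin the pull with force checks.

```bash
python3 - <<'E'
from h import *
from bench import bot, effector, monitor, cams, order
np.set_printoptions(precision=4,suppress=True)
yaw=np.radians(-95.5);gx=np.array([np.cos(yaw),np.sin(yaw),0])
bot.move_straight([.5269,.1508,.252],rot=gpose(yaw),velocity=.08)
s=monitor.get_state();print(s["tcp_pos"],s["force"],s["clock"])
effector.move_gripper(0,grasp_force=60)
s=monitor.get_state();P=s["tcp_pos"].copy();print(P,s["force"],s["width"],s["clock"])
np.save("P0.npy",P)
for d in (.015,.05,.10):
    bot.move_straight(P+gx*d,velocity=.06)
    s=monitor.get_state();print(d,s["tcp_pos"],(s["tcp_pos"]-P)@gx,s["force"],s["ft_torque"],s["clock"])
bot.wait(.2)
s=monitor.get_state();print((s["tcp_pos"]-P)@gx,s["force"],s["width"],s["clock"])
c=cams.camera("wrist"); im=c["pixels"][:,:,::-1].copy();cv2.imwrite("pics/w9.png",im);pickle.dump(c,open("pics/w9.pkl","wb"))
c=cams.camera("side"); im=c["pixels"][:,:,::-1].copy();zoom(im,220,170,120,120,5,"pics/s9.png")
E
```

```text
[0.527  0.1508 0.2521] [0.495  0.4186 0.1351] 19.1
[0.5276 0.1508 0.253 ] [3.9396 0.6502 2.1219] 0.022568099337651495 19.4917
0.015 [0.5263 0.1361 0.253 ] 0.014720718987276483 [ 4.1187  2.5883 -1.2617] [ 0.4889 -0.5742  0.0625] 19.8917
0.05 [0.5229 0.1017 0.253 ] 0.04936853839517989 [ 4.793   3.8996 -1.1079] [ 0.7488 -0.6255 -0.043 ] 20.625
0.1 [0.5182 0.0524 0.253 ] 0.09883262630034756 [ 3.5123  6.1808 -0.5216] [ 0.9664 -0.6227 -0.0178] 21.6083
0.09875064231054817 [ 3.2942  7.1103 -1.118 ] 0.02304495756456746 21.8083
```

View pics/w9.png

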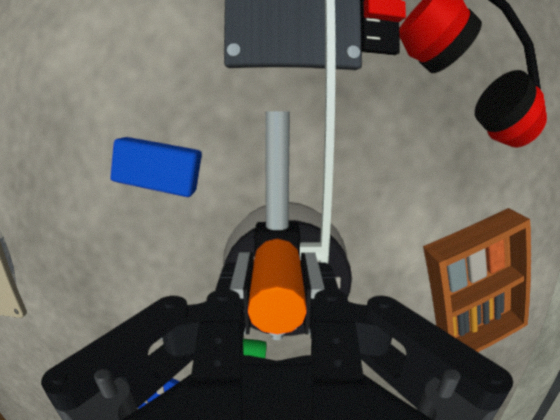

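View pics/s9.png

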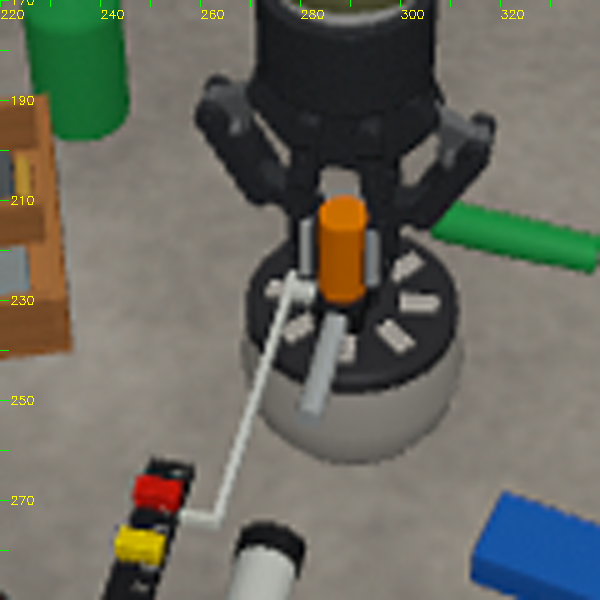

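The side picture shows the index tongue at about (258,273), now just past the yellow flag and short of the red one at (252,268). I'll check the top view and zoom the side view further.

```bash
python3 - <<'E'
from h import *
from bench import bot, effector, monitor, cams, order
c=cams.camera("top"); im=c["pixels"][:,:,::-1].copy();zoom(im,140,170,160,90,5,"pics/t9.png")
c=cams.camera("side"); im=c["pixels"][:,:,::-1].copy();cv2.imwrite("pics/side9.png",im);zoom(im,235,250,50,45,14,"pics/s9z.png")
E
```

```text
(no output)
```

View pics/t9.png

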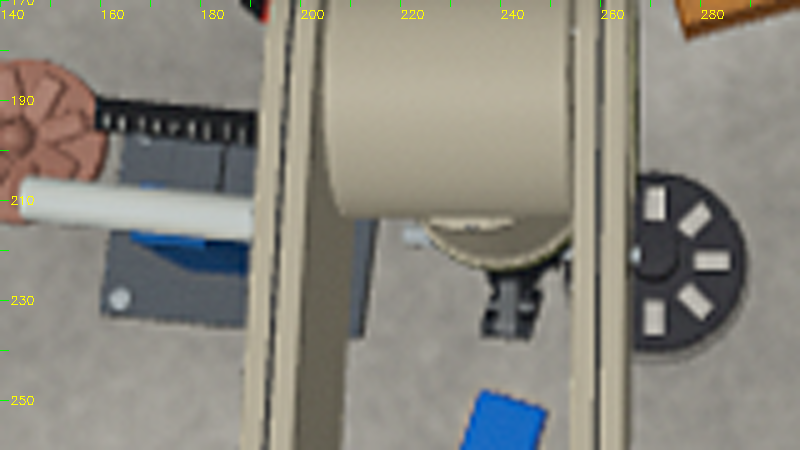

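View pics/s9z.png

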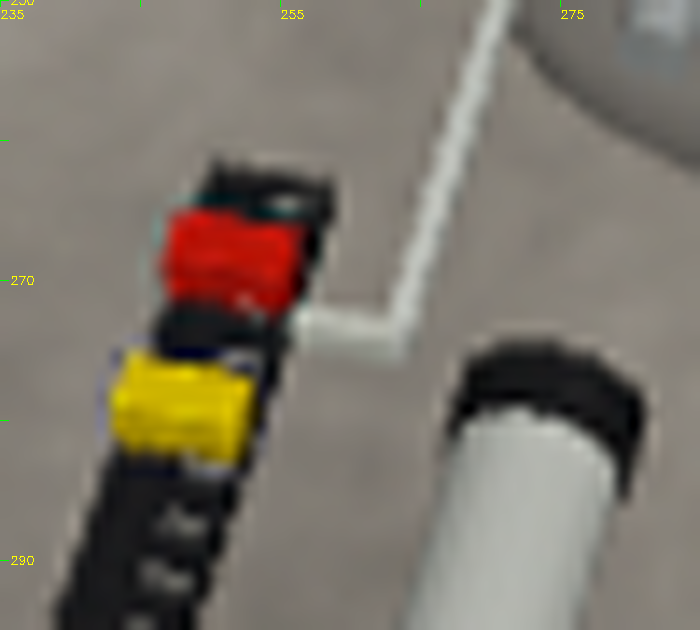

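```bash
python3 - <<'E'
from h import *
zoom(cv2.imread("pics/w8.png"),310,0,80,60,8,"pics/w8a.png")
zoom(cv2.imread("pics/w8.png"),310,110,80,105,6,"pics/w8b.png")
E
```

```text
(no output)
```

View pics/w8a.png

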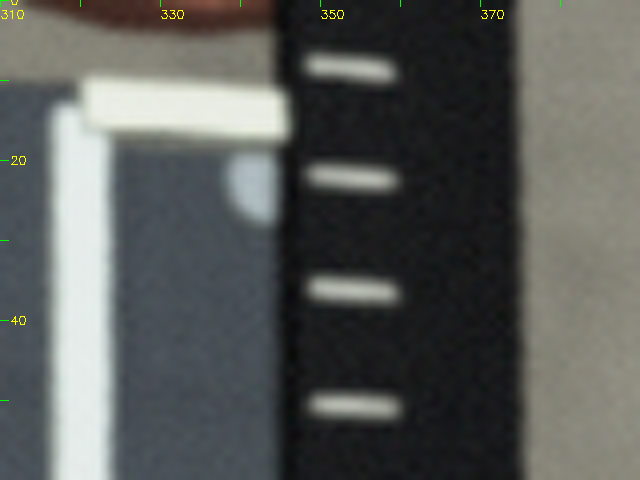

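View pics/w8b.png

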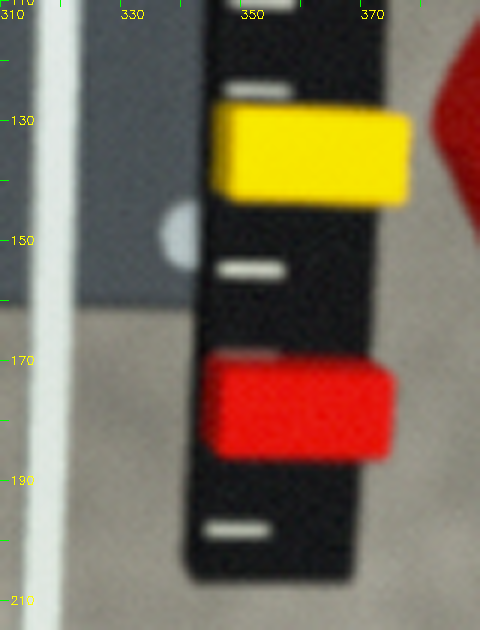

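```bash
python3 - <<'E'
from h import *
np.set_printoptions(precision=4,suppress=True)
c=pickle.load(open("pics/w8.pkl","rb"))
yaw=np.radians(-95.5);gx=np.array([np.cos(yaw),np.sin(yaw),0]);gy=np.array([-gx[1],gx[0],0])
print(c["xyz"]@gx)
for z in (.15,.155,.16,.165,.17,.175):
    w=lambda u,v:watz(c,u,v,z)
    g=[w(353,8.3)@gx,w(351,155)@gx,w(347.5,198.2)@gx]
    print(z,"g13",g[2]-g[0],g[1]-g[0],"idx",w(346,14.3)@gx,"rel#1",w(346,14.3)@gx-g[0],"red",w(361,178.7)@gx,"redw",(w(361,187)-w(361,170.5))@gx,"across",(w(376,178.7)-w(346,178.7))@gy,"tong",(w(343,17)-w(343,10.8))@gx)
E
```

```text
-0.27560048773499196
0.15 g13 0.13581476856742478 0.10454231786781606 idx -0.34544729286120834 rel#1 0.005051990788730032 red -0.22914823701077994 redw 0.012012986675202236 across 0.022323024625990832 tong 0.004697941706856225
0.155 g13 0.13275079081410454 0.10218384581351583 idx -0.34387155069925796 rel#1 0.004938018003959155 red -0.23019619861548554 redw 0.011741973998804821 across 0.021819417753466536 tong 0.004591956260442466
0.16 g13 0.1296868130607843 0.09982537375921569 idx -0.34229580853730757 rel#1 0.004824045219188278 red -0.23124416022019118 redw 0.011470961322407451 across 0.02131581088094224 tong 0.0044859708140286515
0.165 g13 0.12662283530746402 0.0974669017049154 idx -0.3407200663753572 rel#1 0.004710072434417345 red -0.23229212182489678 redw 0.011199948646010024 across 0.02081220400841794 tong 0.004379985367614893
0.17 g13 0.12355885755414375 0.0951084296506152 idx -0.33914432421340684 rel#1 0.004596099649646412 red -0.23334008342960239 redw 0.0109289359696126 across 0.020308597135893537 tong 0.0042739999212011446
0.175 g13 0.1204948798008236 0.09274995759631507 idx -0.3375685820514565 rel#1 0.004482126864875535 red -0.23438804503430802 redw 0.010657923293215223 across 0.01980499026336924 tong 0.004168014474787319
```

```bash
python3 - <<'E'
from h import *
from bench import bot, effector, monitor, cams, order
np.set_printoptions(precision=4,suppress=True)
yaw=np.radians(-95.5);gx=np.array([np.cos(yaw),np.sin(yaw),0]);gy=np.array([-gx[1],gx[0],0])
P=np.load("P0.npy")
bot.move_straight(P+gx*.1082,velocity=.03); bot.wait(.3)
s=monitor.get_state();print((s["tcp_pos"]-P)@gx,s["force"],s["width"],s["clock"])
c=cams.camera("side"); im=c["pixels"][:,:,::-1].copy();cv2.imwrite("pics/side10.png",im);zoom(im,235,250,50,45,14,"pics/s10z.png")
cw=pickle.load(open("pics/w8.pkl","rb"))
F=watz(cw,361,178.7,.17);print("flag top",F,"grip",P)
q=lambda *o: proj(c,F+o[0]*gx+o[1]*gy+np.array([0,0,o[2]]))[0]
print("flag corners",[q(a,b,0) for a in(-.005,.005) for b in(-.01,.01)],"bottom near",[q(-.005,b,-.01) for b in(-.01,.01)])
for dz in(0,-.003,-.006,-.01):print(dz,"index if centred",q(0,-.012,dz),"base",q(0,-.025,dz), "per10mm",q(.01,-.012,dz)-q(0,-.012,dz))
E
```

```text
0.10683224515432067 [ 3.2646  6.7604 -0.9186] 0.022479664178268497 22.7333
flag top [0.5841 0.1782 0.17  ] grip [0.5276 0.1508 0.253 ]
flag corners [array([256.2147, 269.3728]), array([247.2081, 267.7712]), array([257.4244, 265.6986]), array([248.485 , 264.1217])] bottom near [array([256.4437, 272.1636]), array([247.5098, 270.5658])]
0 index if centred [257.7225 267.6879] base [263.591  268.7272] per10mm [ 1.1934 -3.6477]
-0.003 index if centred [257.7877 268.531 ] base [263.6418 269.5696] per10mm [ 1.1899 -3.6454]
-0.006 index if centred [257.8525 269.37  ] base [263.6924 270.4079] per10mm [ 1.1865 -3.6432]
-0.01 index if centred [257.9384 270.4823] base [263.7594 271.5192] per10mm [ 1.182  -3.6401]
```

View pics/s10z.png

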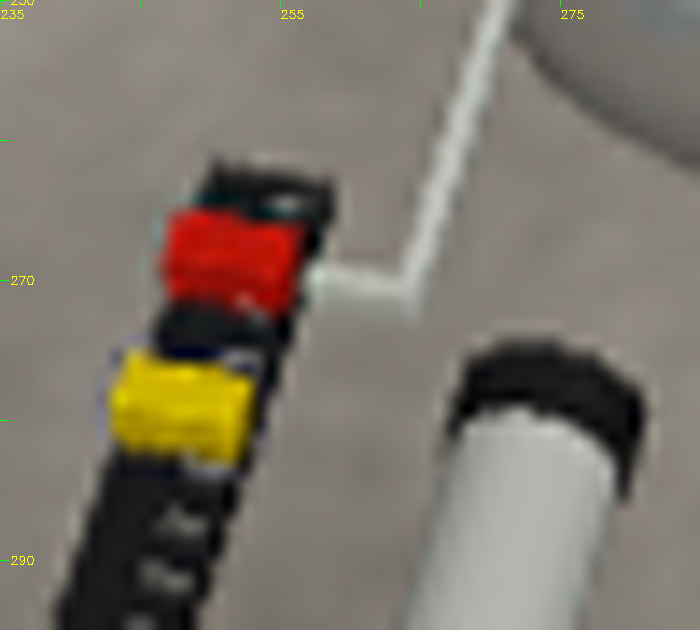

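```bash
python3 - <<'E'
from h import *
np.set_printoptions(precision=4,suppress=True)
yaw=np.radians(-95.5);gx=np.array([np.cos(yaw),np.sin(yaw),0]);gy=np.array([-gx[1],gx[0],0])
S=pickle.load(open("pics/side0.pkl","rb"))
off=np.array([-.9,.5])
for n,uv,F in (("w8",(346,14.3),(361,178.7)),("w7",(329.8,33),(341.5,163))):
    c=pickle.load(open(f"pics/{n}.pkl","rb")); Ft=watz(c,*F,.17)
    for z in (.155,.16,.165,.17,.175):
        I=watz(c,*uv,z)
        print(n,z,"now",proj(S,I+gx*.1068)[0]+off,"at.0988",proj(S,I+gx*.0988)[0]+off,"start",proj(S,I)[0]+off,"pull",(Ft-I)@gx,"across",(Ft-I)@gy)
zoom(cv2.imread("pics/side0.png"),215,290,60,50,12,"pics/s0i.png")
E
```

```text
w8 0.155 now [255.1782 273.4612] at.0988 [254.2088 276.4257] start [241.1359 316.4059] pull 0.11053146726965554 across 0.008584852545146031
w8 0.16 now [255.7288 271.5868] at.0988 [254.76   274.5483] start [241.6912 314.4995] pull 0.10895572510770517 across 0.00964750713758815
w8 0.165 now [256.2827 269.7011] at.0988 [255.3145 272.6595] start [242.2501 312.5806] pull 0.10737998294575479 across 0.01071016173003027
w8 0.17 now [256.8399 267.804 ] at.0988 [255.8724 270.7593] start [242.8128 310.649 ] pull 0.10580424078380447 across 0.011772816322472393
w8 0.175 now [257.4006 265.8953] at.0988 [256.4337 268.8474] start [243.3791 308.7046] pull 0.10422849862185408 across 0.012835470914914512
w7 0.155 now [255.5586 273.3128] at.0988 [254.592  276.2754] start [241.5563 316.2288] pull 0.11038416258230486 across 0.00889695395354089
w7 0.16 now [255.9535 271.5403] at.0988 [254.9862 274.5012] start [241.9382 314.4439] pull 0.10914167034650482 across 0.009698638833007296
w7 0.165 now [256.3509 269.7563] at.0988 [255.383  272.7155] start [242.3228 312.6465] pull 0.10789917811070483 across 0.010500323712473706
w7 0.17 now [256.7509 267.9607] at.0988 [255.7824 270.918 ] start [242.7102 310.8363] pull 0.10665668587490479 across 0.011302008591940112
w7 0.175 now [257.1535 266.1534] at.0988 [256.1845 269.1088] start [243.1004 309.0131] pull 0.10541419363910476 across 0.012103693471406406
```

View pics/s0i.png

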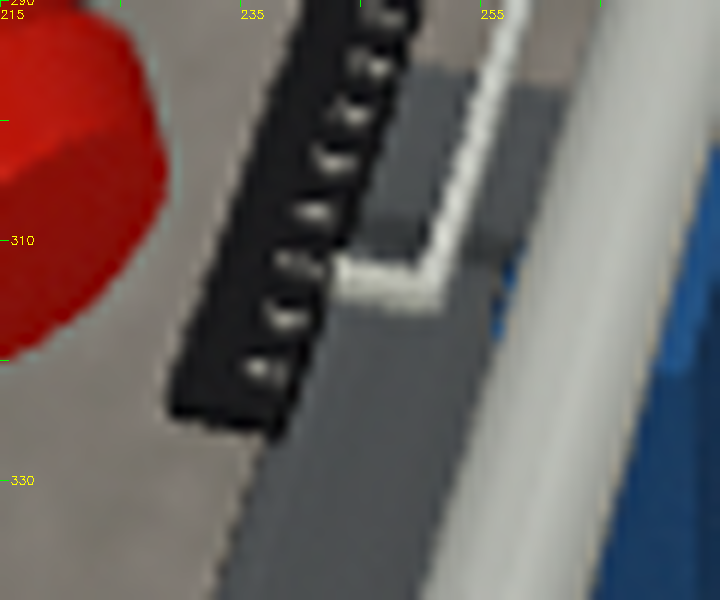

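Start, midway and current side readings all agree on an index height of about 0.165 m. That makes the correct pull about 107.6 mm, and it stands at 106.8 mm. I'll add the last 0.8 mm, hold and do a final check.

```bash
python3 - <<'E'
from h import *
from bench import bot, effector, monitor, cams, order
np.set_printoptions(precision=4,suppress=True)
yaw=np.radians(-95.5);gx=np.array([np.cos(yaw),np.sin(yaw),0])
P=np.load("P0.npy")
bot.move_straight(P+gx*.1090,velocity=.02); bot.wait(.6)
s=monitor.get_state();print((s["tcp_pos"]-P)@gx,s["force"],s["width"],np.abs(s["dq"]).max(),s["clock"])
c=cams.camera("side"); im=c["pixels"][:,:,::-1].copy();cv2.imwrite("pics/side11.png",im);zoom(im,220,190,110,100,6,"pics/s11.png")
c=cams.camera("wrist"); cv2.imwrite("pics/w11.png",c["pixels"][:,:,::-1])
E
```

```text
0.10759843912860079 [ 4.0413  6.5241 -1.6865] 0.02269432501596056 0.0015460326180180195 23.6333
```

View pics/s11.png

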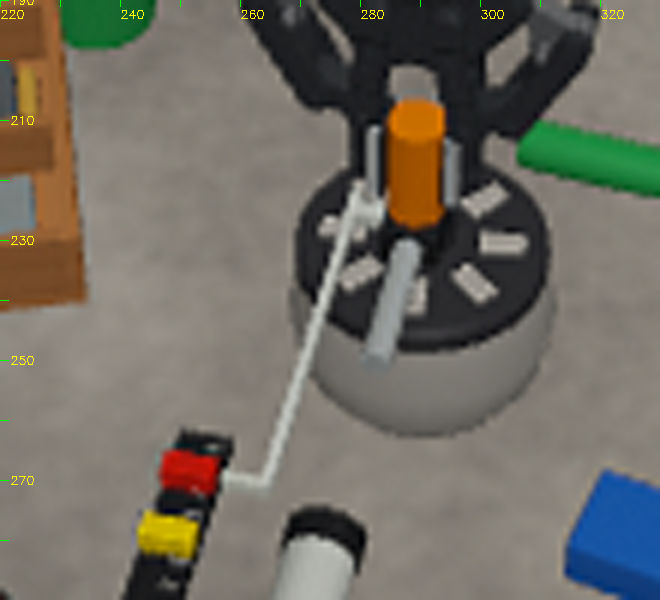

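View pics/side11.png

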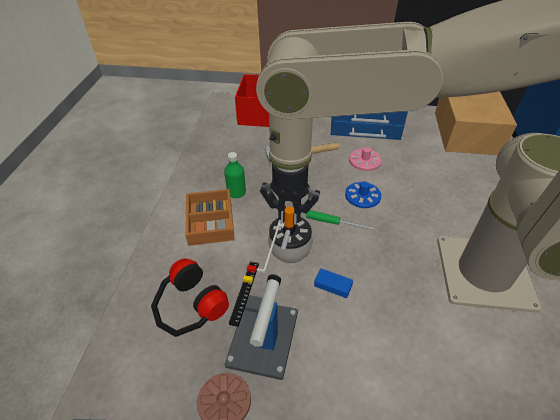

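View pics/w11.png

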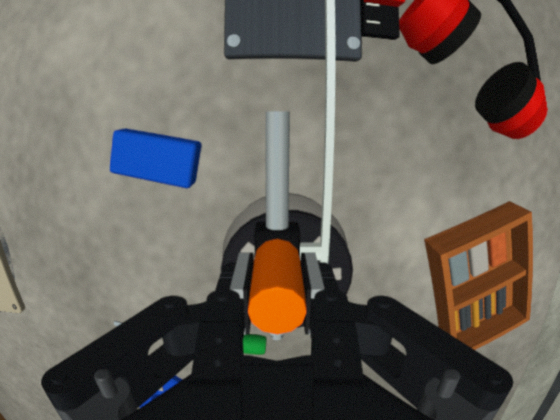

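The index tongue's end at (257.5,269.5) now stands alongside the red flag, which spans rows 265–272. The lid is still centred and level on the urn, and the bystanders look unmoved. I'm handing the job in.

```bash
python3 - <<'E'
from bench import monitor, order
print(order.close_job()); s=monitor.get_state(); print(s["clock"],s["tcp_pos"],s["force"],s["width"])
E
```

```text
the job is handed in; nothing more can be done
None
the job is handed in; nothing more can be done
```

The dark lid is on the urn and released, and I handed the job in at about 23.7 s with the gripper still holding the pointer rod out at the red flag. No verdict was reported, so what follows rests on my own checks.

- **Lid:** I lowered it in small steps. It touched down at a gripper height of 0.1697 m, which is the height expected for a seated lid. After release it looked level and concentric with the urn in the side and wrist pictures.
- **Pointer:** The rod is pulled 107.6 mm. My estimate of the right pull is 107.4–107.9 mm, which uses an index height of about 0.165 m that I worked out from the side and wrist views. The last side picture shows the index tongue alongside the red flag.
- **Hold:** The arm was at rest with a 60 N grip on the knob, and about 7 N of spring force showed on the wrist.
- **Surroundings:** The urn and the bystanders in view looked unmoved. The mallet was mostly hidden behind the arm in the last pictures.

**Checks that disagreed or were missing:**
- The side camera was about 1 pixel off the wrist camera on the flag, which I corrected for. It was also 6–9 mm off the top camera on the urn and lid positions, so I relied on the wrist camera for those.
- The arm blocked the top camera's view of the flag, and the index was out of the wrist camera's view. The final alignment check therefore rests on the side picture and the measured pull, which I put at within about 1–2 mm.

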